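# Offer the amber cover up to the gel imager's hinge

### The arm

A 6-joint arm with a two-finger parallel gripper is mounted at the origin on the work surface. World frame = base frame: x ahead of the robot, y to its left, z up, the work surface at z = 0. Lengths are in m, angles in degrees, forces in N, time in s.
With the tool pointing down it reaches from about 0.275 to 0.975 m from the base axis. Payload 8.4 kg.
Tool frame: the origin (TCP) lies midway between the tips of the shut fingers; the grasp point (between the pads) lies ctrl.tcp_to_grasp behind it (ctrl.tcp_to_grasp is the distance from the TCP to the grasp point, in m); z points along the fingers, y is the line along which they close (so a half turn about z gives the same grasp; the last joint's range is limited). The gripper opens to 92 mm and grips with 3 to 60 N. Pads are 20 mm wide; open, the fingers measure 128 mm over their backs; the gripper's body (75 mm by 189 mm) begins 69 mm behind the grasp point.
Start: joints at [64.034, 20.225, 93.587, -0, 66.188, -0.138], TCP at [0.272, 0.563, 0.215] pointing down, gripper open.
Joint ranges: [-150.9, 150.9], [-52.94, 120.26], [3.33, 152.33], [-74.26, 254.26], [0, 154.13], [-172.89, 172.89]. Speed limits (degrees/s): [127.2, 127.2, 159.86, 180, 180, 180].

### API

Orientations are given as a 3x3 rotation matrix whose columns are the frame's x, y, z axes.
In Python, from station import readout, vision, hand_in, ctrl gives the robot as it stands. The module is installed in compiled form; this text tells all that it offers.
- The arm moves only by the tool drive_tool, never from a script. Its argument "motion" is a list of rows, each a list of 5 numbers: the finger opening in m, from 0 to 0.0919, then the shift along the tool's x, y, z in m, then the turn about the tool's z in degrees. A call has 1 to 10 rows; each row shifts and turns the commanded pose from where the row before left it, along the tool's axes as they then stand; what a row does not reach is not made up. A row lasts 1/10 s, in which the tool goes at most 50 mm and 8.59 degrees, less where a joint would pass 70% of its speed; a pose out of reach is approached as far as the arm can. A call with a gripper value outside its range is refused whole. The fingers move at their own pace and stop on an object; "squeeze" is the grip in N (left out, the last holds). Time passes only in rows, so rows that do not move let the fingers close. It gives the time, the measured TCP pose, the force, the opening and the grip force at its end, in the units of the state.
- readout.sense(): the state, without advancing time (a new reading comes with each control period).
- vision.read_camera(name): name is "scene" or "top" or "wrist"; returns (picture, depth): 420x560x3 uint8, red, green, blue; 420x560 float32, m along the optical axis (not along the pixel's ray), 0 where there is no reading.
- vision.camera_params(name): a dict with "intrinsics" (3x3 intrinsics, pixels), "rvec" (rotation vector, rad) and "tvec" (3), from world to camera coordinates, as OpenCV has them. Camera axes: x right, y down, z forward; pixel columns grow to the right and rows downward; lengths in m; the calibration is good to about 2 mm. A picture is of the moment at which its call begins: read the wrist's pose just before it. camera_params takes no time and is no camera call; for the wrist camera it gives the pose at the moment of the call.
- hand_in(): hands the job in; it is judged then, once.
The state is a dict: "t": time; "joints": joint angles; "dq": joint speeds; "joint_efforts": joint torques, N m; "position": TCP position; "orientation": TCP orientation; "contact_force": force on the tool from outside, world axes, zero at the start; "wrist_torque": the same for the moment, N m; "opening": finger opening in m; "finger_force": force on a finger pad.
Only numpy, scipy, OpenCV 4.12 (cv2) and the standard library are available. Lean on these libraries where they do the work, as an engineer would, in place of code of your own. Each camera call takes 0.05 s, during which the arm holds its last target. There are 200 camera calls.

### The job

Slide the cream gel imager sideways along the bench, without lifting or tipping it, from the grey-taped place to the green-taped place, so that it stands centred and square inside the green outline, and let go of it. Then pick up the loose amber cover by its black rib and bring the cover's hinge knuckle into the gap between the imager's two knuckles from above, the cover lying level over the blue glass, until all three holes line up well enough for the brass hinge pin to slide straight through. Finish while still holding the cover still there in the gripper, touching nothing of the imager, for a colleague to push the pin in; leave everything else on the bench where it is.

Things in the scene. Friction and masses are not known exactly. Their poses are not given: they have to be found in the camera images.
- imager: Gel imager: loose cream box, 170 (x) x 150 (y) x 60 mm high, about 0.85 kg, blue glass in its top. Origin: centre of its underside; z up; +x to its hinge side (away from the robot, within about 0.25 rad), -x to its front with the grey grab rib. It slides on the bench (about 3 to 6 N) when its rib is gripped and moved level.
- imager_rib (a point): Grip point on the imager's grey grab rib: solid, upright, on the top at the front edge, 12 mm thick (x), 80 mm long (y), 60 to 95 mm above the bench; its mid-plane is at imager x = -75 mm. The point is on the mid-plane, 83 mm above the bench. Axes as the imager.
- imager_bore (a point): Middle of the imager's hinge axis (its y axis, level), at imager x = +72 mm, 90 mm above the bench, 30 mm above the box's top. Two aluminium knuckles on posts, outside diameter 22, bore 14, each 28 mm long, lie at |y| = 30 to 58 mm; the 60 mm gap between them is free down to the box's top. Axes as the imager.
- cover: Amber see-through cover, about 0.2 kg, lying level on the bench on its knuckle and two feet. Origin: at bench level below the middle of its rib (above it: the centre of mass); z up; +x to its hinge edge (away from the robot within about 0.5 rad). Plate x from -63 to +42, 130 wide in y, 9 to 13 mm above the underside; feet at x = -53, y = +-55 mm reach down to 0.
- cover_rib (a point): Grip point on the cover's black rib: a solid upright rib on the plate, 12 mm thick (cover x), 60 mm long (cover y), 13 to 48 mm above the cover's underside. The point is in the middle of the rib, 36 mm above the underside, straight above the cover's origin. Axes as the cover.
- cover_bore (a point): Centre of the bore of the cover's one aluminium knuckle: outside diameter 22, bore 14, 46 mm long along y (the bore axis), at cover x = +62 mm, y = 0, 11 mm above the cover's underside. With this point on imager_bore and the cover level, its feet clear the box's top by 19 mm and its front edge clears the imager's rib by 16 mm.
- mark_green: Green tape outline flat on the bench, 200 (x) x 180 (y) mm outside, 180 x 160 mm inside, tape 10 mm wide: the place where the imager must go. Origin: its centre, z up; x and y axes along its sides; the imager belongs there with its axes along these.
- mark_grey: Grey tape outline of the same size, the place where the imager stands at the start, about 200 to 270 mm to one side of the green one, either left or right.
- hinge_pin: Brass hinge pin, diameter 6 mm, 80 mm long, lying in the steel tray; a colleague will fit it. Origin on the underside at mid-length, leave alone.
- pin_tray: Small steel tray 70 x 110 x 16 mm beyond the imager. Origin: centre of its underside. Bystander.
- tip_rack: Orange rack 85 x 125 x 35 mm. Origin: centre of its underside. Bystander.
- beaker: Glass beaker, diameter 90, height 110 mm. Origin: centre of its underside. Bystander.
- mug: White mug, diameter 80, height 90 mm. Origin: centre of its underside. Bystander.
- reagent: Glass bottle with a blue cap, diameter 80, height 160 mm. Origin: centre of its underside. Bystander.
Mind the look-alikes: they are no part of the job. There is more than one size of the cover; the job needs the smaller.

How it is judged:
By the outcome, as a careful person would: the job done as asked, in the order asked, and still so for the second after the job is handed in, while the arm keeps its last pose, push and grip.
It also fails if it takes over 61 s, if anything falls off the work surface, if the arm or the gripper's body presses on something with over 40 N, if the wrist force passes 120 N, or if a joint passes its speed limit or range.

## Working session

There is one attempt and no reset: what is moved stays moved. The work goes in short steps, Python scripts to look and compute and a tool call to move; the robot and the scene stay as the last step left them, time stands still between calls to the robot, and variables do not carry over. Pictures are saved under pics/ and viewed, at most 10 in all, crops included, and the job is handed in when it is done.

Besides the shell and the picture viewer there is one more tool, called by a JSON object that holds its "fn" and its "kwargs", one argument or row to a line. drive_tool: Moves the arm, as the interface text tells. Its arguments: {"type":"object","properties":{"motion":{"type":"array","items":{"type":"array","items":{"type":"number"}}},"squeeze":{"type":"number"}},"required":["motion"]}

```bash
mkdir -p pics
python3 - <<'E'
from station import readout, vision, ctrl
import cv2,numpy as np
print(readout.sense(), ctrl.tcp_to_grasp)
for n in ("scene","top"):
    im,d=vision.read_camera(n); cv2.imwrite(f"pics/{n}0.png",im[:,:,::-1]); np.savez(f"{n}0.npz",im=im,d=d)
    print(n,vision.camera_params(n))
E
```

```text
{'t': 0.0, 'joints': array([ 6.40336464e+01,  2.02636372e+01,  9.36304850e+01, -5.35657576e-04,
        6.61889432e+01, -1.37676961e-01]), 'dq': array([-0.06076756,  0.01427783, -0.00196481,  0.02393784,  0.04134699,
        0.01015921]), 'joint_efforts': array([-4.13550606e-04, -5.93830705e+01, -3.34228277e+01,  6.99164509e-02,
        2.32627761e-02, -8.10147503e-05]), 'position': array([0.27207675, 0.56209129, 0.21384065]), 'orientation': array([[-9.00102474e-01,  4.35677798e-01, -6.27079658e-04],
       [ 4.35678249e-01,  9.00101524e-01, -1.30715729e-03],
       [-5.06405497e-06, -1.44978048e-03, -9.99998949e-01]]), 'contact_force': array([-0.93034979,  0.80727114, -0.03664795]), 'wrist_torque': array([-0.00282676, -0.02747402, -0.0049557 ]), 'finger_force': 0.0, 'opening': 0.09203921821272835} 0.0187
scene {'intrinsics': array([[392.05025235,   0.        , 281.73478057],
       [  0.        , 392.05025235, 205.40068079],
       [  0.        ,   0.        ,   1.        ]]), 'rvec': array([ 1.51030297,  2.03293846, -0.85065575]), 'tvec': array([ 0.18008766, -0.28029318,  1.51617281])}
top {'intrinsics': array([[510.09897076,   0.        , 278.5780648 ],
       [  0.        , 510.09897076, 204.45194569],
       [  0.        ,   0.        ,   1.        ]]), 'rvec': array([ 2.11091452, -2.1335034 ,  0.16512277]), 'tvec': array([-0.0158586 ,  0.55453509,  1.41454167])}
```

View pics/top0.png

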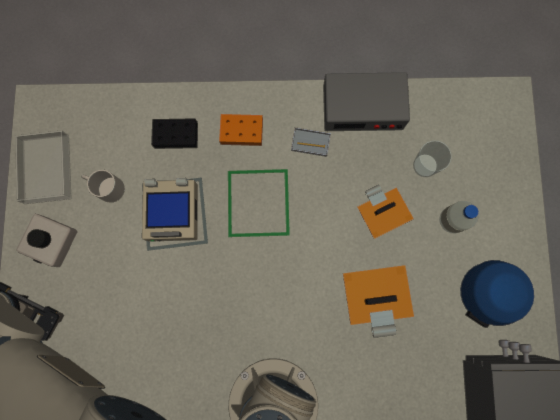

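View pics/scene0.png

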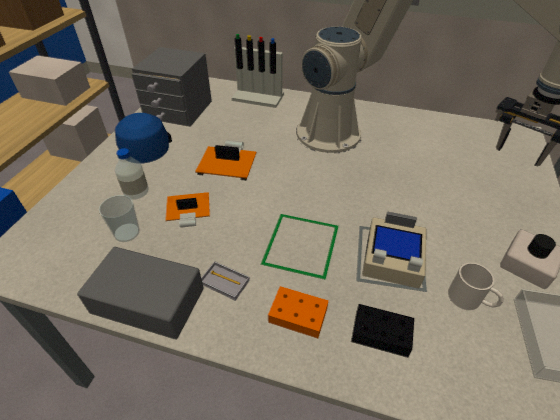

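The top view shows the imager on grey tape at (169,210) with its rib at (166,235). The green outline is at (258,203), the small cover at (385,210) with its knuckle at (375,192) pointing away from the robot, and the larger look-alike cover at (378,295).

```bash
cat > h.py <<'E'
import cv2,numpy as np
from station import readout,vision,ctrl
def cam(n):
    p=vision.camera_params(n);R=cv2.Rodrigues(p["rvec"])[0];return p["intrinsics"],R,p["tvec"]
def plane(uv,z,c):
    K,R,t=c;uv=np.atleast_2d(uv).astype(float)
    r=np.c_[uv,np.ones(len(uv))]@np.linalg.inv(K).T@R
    o=-R.T@t;s=(np.asarray(z)-o[2])/r[:,2];return o+r*s[:,None]
def cloud(d,c):
    K,R,t=c;v,u=np.indices(d.shape)
    p=np.stack([(u-K[0,2])/K[0,0]*d,(v-K[1,2])/K[1,1]*d,d],-1)
    return (p-t)@R
def hsv(im): return cv2.cvtColor(im,cv2.COLOR_RGB2HSV)
def big(m,k=0):
    n,l,s,_=cv2.connectedComponentsWithStats(m.astype(np.uint8));o=np.argsort(-s[1:,4])+1
    return l==o[k]
def rect(xy):
    """min-area rect in mm of world xy points: centre, sizes, angle of its sides (deg, +-45)"""
    (c,s,a)=cv2.minAreaRect((xy*1000).astype(np.float32));return np.round(c,1),np.round(s,1),round((a+45)%90-45,2)
def green(im,c):
    h=hsv(im);m=big((h[...,0]>45)&(h[...,0]<85)&(h[...,1]>120)&(h[...,2]>50))
    cs,_=cv2.findContours(m.astype(np.uint8),cv2.RETR_CCOMP,cv2.CHAIN_APPROX_NONE)
    cs=sorted(cs,key=cv2.contourArea)[-2:]
    return [rect(plane(x[:,0],0,c)[:,:2]) for x in cs]
def look(n,tag):
    s=readout.sense();c=cam(n);im,d=vision.read_camera(n)
    cv2.imwrite(f"pics/{tag}.png",im[:,:,::-1]);np.savez(f"{tag}.npz",im=im,d=d);return s,c,im,d
E
python3 - <<'E'
from h import *
f=np.load("top0.npz");im,d=f["im"],f["d"];c=cam("top");P=cloud(d,c);h=hsv(im)
print("green",green(im,c))
m=big((h[...,0]>105)&(h[...,0]<130)&(h[...,1]>150)&(np.indices(d.shape)[1]<220)); v,u=np.where(m);print("glass",rect(plane(np.c_[u,v],.06,c)[:,:2]))
b=np.zeros_like(m);b[175:250,135:205]=1
for lo,hi in((.05,.07),(.08,.11)):
    k=b&(P[...,2]>lo)&(P[...,2]<hi)
    v,u=np.where(k);print(lo,rect(P[k][:,:2]),len(u),(P[k][:,2].mean()))
k=b&(P[...,2]>.08);k[:215]=0;print("rib",rect(P[k][:,:2]),P[k][:,2].max())
b[:]=0;b[180:240,355:415]=1
o=b&(h[...,0]<20)&(h[...,1]>150);print("plate",rect(P[o][:,:2]),P[o][:,2].mean())
k=b&(h[...,2]<70);k=big(k);print("crib",rect(P[k][:,:2]),np.median(P[k][:,2]))
E
```

```text
green [(array([570.3,  39.1]), array([190.3, 168.6]), 0.43), (array([570.3,  39.2]), array([195.6, 174.2]), 0.45)]
glass (array([542.4, 295.2]), array([ 93.4, 112.2]), 1.27)
0.05 (array([543.7, 294.2]), array([170.7, 151.1]), 1.4) 2763 0.06032075199628199
0.08 (array([543.6, 295.6]), array([163.1, 117.2]), 0.66) 313 0.09511416007852132
rib (array([401.7, 135.9]), array([415.5,  41. ]), -23.06) 1.4884741085464952
plate (array([ 458.3, -204.6]), array([110.5, 430.3]), 30.51) 0.018647435939142854
crib (array([ 434.3, -194.6]), array([ 20.1, 396.4]), 39.12) 0.04672258485145451
```

```bash
cat >> h.py <<'E'
def plan(xyz,yaw,n,grip):
    """rows (n) from measured TCP to xyz (m); tool y axis at world angle yaw deg (mod 180)"""
    s=readout.sense();R=s["orientation"];y0=np.degrees(np.arctan2(R[1,1],R[0,1]))
    turn=-((yaw-y0+90)%180-90)
    dw=(np.array(xyz)-s["position"])/n
    for i in range(n):
        Rz=cv2.Rodrigues(np.array([0,0,np.radians(turn/n*i)]))[0]
        print([grip]+[round(float(x),4) for x in (R@Rz).T@dw]+[round(turn/n,2)],end=",\n")
    print("turn",turn,"dw",dw*n)
E
python3 -c "
from h import *
plan([.47,.28,.26],1.4,10,.0919)"
```

```text
[0.0919, -0.0301, -0.0168, -0.0046, np.float64(6.28)],
[0.0919, -0.0318, -0.0134, -0.0046, np.float64(6.28)],
[0.0919, -0.033, -0.0098, -0.0046, np.float64(6.28)],
[0.0919, -0.0339, -0.0062, -0.0046, np.float64(6.28)],
[0.0919, -0.0344, -0.0024, -0.0046, np.float64(6.28)],
[0.0919, -0.0344, 0.0014, -0.0046, np.float64(6.28)],
[0.0919, -0.0341, 0.0051, -0.0046, np.float64(6.28)],
[0.0919, -0.0333, 0.0088, -0.0046, np.float64(6.28)],
[0.0919, -0.0322, 0.0124, -0.0046, np.float64(6.28)],
[0.0919, -0.0306, 0.0158, -0.0046, np.float64(6.28)],
turn 62.77341477469928 dw [ 0.19789915 -0.28216657  0.04607264]
```

{"fn": "drive_tool", "kwargs": {
  "motion": [
    [0.0919,-0.03,-0.017,-0.005,6.3],
    [0.0919,-0.032,-0.013,-0.005,6.3],
    [0.0919,-0.033,-0.01,-0.005,6.3],
    [0.0919,-0.034,-0.006,-0.005,6.3],
    [0.0919,-0.034,-0.002,-0.005,6.3],
    [0.0919,-0.034,0.001,-0.005,6.3],
    [0.0919,-0.034,0.005,-0.005,6.3],
    [0.0919,-0.033,0.009,-0.005,6.3],
    [0.0919,-0.032,0.012,-0.005,6.3],
    [0.0919,-0.031,0.016,-0.005,6.1]
  ]
}}

```text
t: 1.1
position: [0.4696, 0.2795, 0.2645]
orientation: [[-0.02, 1.0, -0.0], [1.0, 0.02, -0.0], [-0.0, -0.0, -1.0]]
contact_force: [0.6, -0.5, -0.4]
opening: 0.0917
finger_force: 0.0
```

Run:
```python
from h import *
s,c,im,d=look("wrist","w1")
print(s["position"],s["orientation"],c, -c[1].T@c[2])
```

```text
[0.4696056  0.27950864 0.26453305] [[-1.95633587e-02  9.99808522e-01 -4.40231162e-04]
 [ 9.99808591e-01  1.95632521e-02 -2.45171744e-04]
 [-2.36512446e-04 -4.44943281e-04 -9.99999873e-01]] (array([[308.23694508,   0.        , 276.11378451],
       [  0.        , 308.23694508, 203.75137471],
       [  0.        ,   0.        ,   1.        ]]), array([[ 0.999797  ,  0.02012252, -0.00102331],
       [ 0.0195616 , -0.95725093,  0.28859662],
       [ 0.00482772, -0.28855805, -0.95745023]]), array([-0.4761072 ,  0.21020259,  0.51916921])) [0.46939225 0.36060755 0.43592772]
```

View pics/w1.png

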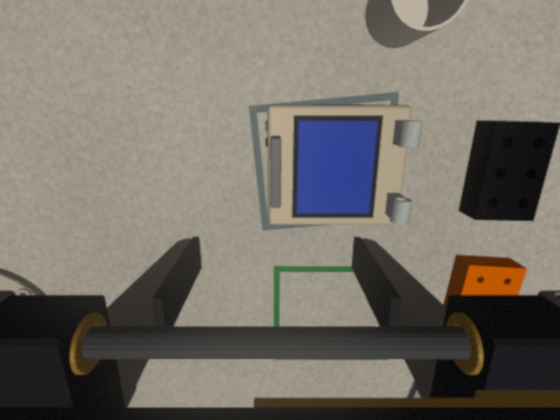

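The wrist view shows the imager with its rib at (276,172), its knuckles at (407,132) and (401,210), and the green tape below at (276,270). I'll measure the rib and box from the depth.

Run:
```python
from h import *
f=np.load("w1.npz");im,d=f["im"],f["d"];c=cam("wrist");P=cloud(d,c);h=hsv(im)
b=np.zeros(d.shape,bool);b[90:235,240:430]=1;b&=d>0
k=big(b&(P[...,2]>.052)&(P[...,2]<.068));print("box",rect(P[k][:,:2]),P[k][:,2].mean())
k=b&(P[...,2]>.088)&(P[...,0]<.5);print("rib",rect(P[k][:,:2]),P[k][:,2].mean(),k.sum())
k=b&(P[...,2]>.085)&(P[...,0]>.55);print("kn",rect(P[k][:,:2]))
m=big((h[...,0]>105)&(h[...,0]<130)&(h[...,1]>150)&b);v,u=np.where(m);print("glass",rect(plane(np.c_[u,v],.06,c)[:,:2]))
plan([.469,.293,.1],1.4,6,.0919)
```

```text
box (array([548.1, 290.7]), array([170.1, 150.2]), 0.77) 0.0630165374012897
rib (array([473.4, 290.2]), array([11.1, 79.4]), 0.51) 0.09685548479887215 717
kn (array([619.1, 291.4]), array([ 21. , 116.1]), 0.67)
glass (array([546.8, 289.9]), array([ 92.1, 113.2]), 0.7)
[0.0919, 0.0028, -0.0006, 0.0276, np.float64(-0.12)],
[0.0919, 0.0028, -0.0006, 0.0276, np.float64(-0.12)],
[0.0919, 0.0028, -0.0006, 0.0276, np.float64(-0.12)],
[0.0919, 0.0028, -0.0006, 0.0276, np.float64(-0.12)],
[0.0919, 0.0028, -0.0006, 0.0276, np.float64(-0.12)],
[0.0919, 0.0028, -0.0006, 0.0276, np.float64(-0.12)],
turn -0.7010959164910275 dw [-0.00335587  0.0167047  -0.16541463]
```

{"fn": "drive_tool", "kwargs": {
  "motion": [
    [0.0919,0.0055,0.001,0.028,0],
    [0.0919,0.0055,0.001,0.028,0],
    [0.0919,0,0,0.028,0],
    [0.0919,0,0,0.028,0],
    [0.0919,0,0,0.028,0],
    [0.0919,0,0,0.028,0],
    [0.0919,0,0,0.018,0],
    [0.0919,0,0,0.01,0],
    [0.03,0,0,0,0],
    [0.03,0,0,0,0]
  ],
  "squeeze": 20
}}

```text
t: 2.15
position: [0.4712, 0.2922, 0.0691]
orientation: [[-0.024, 1.0, 0.0], [1.0, 0.024, 0.0], [0.0, 0.0, -1.0]]
contact_force: [0.9, 0.1, -0.6]
opening: 0.078
finger_force: 0.0
```

{"fn": "drive_tool", "kwargs": {
  "motion": [
    [0.03,0,0,0,0],
    [0.03,0,0,0,0],
    [0.02,0,0,0,0],
    [0.006,0,0,0,0],
    [0.006,0,0,0,0],
    [0.006,0,0,0,0],
    [0.006,0,0,0,0],
    [0.006,0,0,0,0]
  ],
  "squeeze": 30
}}

```text
t: 2.95
position: [0.47, 0.2916, 0.0684]
orientation: [[-0.024, 1.0, -0.002], [1.0, 0.024, -0.001], [-0.001, -0.002, -1.0]]
contact_force: [-9.2, 0.3, 6.7]
opening: 0.014
finger_force: 4.6
```

{"fn": "drive_tool", "kwargs": {
  "motion": [
    [0.006,0,0,0,0],
    [0.006,0,0,0,0],
    [0.006,0,0,0,0],
    [0.006,0,0,0,0],
    [0.006,0,0,0,0]
  ]
}}

```text
t: 3.45
position: [0.4696, 0.2915, 0.0684]
orientation: [[-0.024, 1.0, -0.003], [1.0, 0.024, -0.001], [-0.001, -0.003, -1.0]]
contact_force: [-5.1, 0.1, 4.0]
opening: 0.0116
finger_force: 30.0
```

```bash
cat >> h.py <<'E'
def imager(im,d,c,box):
    P=cloud(d,c);h=hsv(im);b=np.zeros(d.shape,bool);b[box[0]:box[1],box[2]:box[3]]=1;b&=d>0
    k=big(b&(P[...,2]>.052)&(P[...,2]<.068));print("box",rect(P[k][:,:2]))
    m=big((h[...,0]>105)&(h[...,0]<130)&(h[...,1]>150)&b);v,u=np.where(m);print("glass",rect(plane(np.c_[u,v],.06,c)[:,:2]))
E
python3 - <<'E'
from h import *
s,c,im,d=look("top","t2");print(s["position"],s["orientation"][:,1],s["contact_force"],s["opening"],s["finger_force"]);imager(im,d,c,(165,255,130,215))
E
```

```text
[0.46955282 0.29149781 0.06841376] [ 0.99971994  0.02351914 -0.00262503] [-5.12177437  0.12493932  3.99665554] 0.011615009964777103 29.996954798698425
box (array([545.2, 284.8]), array([170.7, 131.3]), 1.22)
glass (array([544.3, 265. ]), array([91.3, 51.6]), 1.27)
```

{"fn": "drive_tool", "kwargs": {
  "motion": [
    [0.006,-0.006,0.0005,0,0.05],
    [0.006,-0.0127,0.00105,0,0.05],
    [0.006,-0.0127,0.00105,0,0.05],
    [0.006,-0.0127,0.00105,0,0.05],
    [0.006,-0.0127,0.00105,0,0.05],
    [0.006,-0.0127,0.00105,0,0.05],
    [0.006,-0.0127,0.00105,0,0.05],
    [0.006,-0.0127,0.00105,0,0.05],
    [0.006,-0.0127,0.00105,0,0.05],
    [0.006,-0.0127,0.00105,0,0.05]
  ]
}}

```text
t: 4.5
position: [0.4833, 0.1706, 0.0685]
orientation: [[-0.015, 1.0, -0.0], [1.0, 0.015, -0.0], [-0.0, -0.0, -1.0]]
contact_force: [-0.1, 1.3, -3.7]
opening: 0.0119
finger_force: 30.0
```

{"fn": "drive_tool", "kwargs": {
  "motion": [
    [0.006,-0.0145,0.001,0,0.04],
    [0.006,-0.0145,0.001,0,0.04],
    [0.006,-0.0145,0.001,0,0.04],
    [0.006,-0.0145,0.001,0,0.04],
    [0.006,-0.0145,0.001,0,0.04],
    [0.006,-0.0145,0.001,0,0.04],
    [0.006,-0.0145,0.001,0,0.04],
    [0.006,-0.0145,0.001,0,0.04],
    [0.006,-0.0145,0.001,0,0.04],
    [0.006,0,0,0,0.04]
  ]
}}

```text
t: 5.5
position: [0.494, 0.0395, 0.0685]
orientation: [[-0.006, 1.0, -0.0], [1.0, 0.006, -0.001], [-0.001, -0.0, -1.0]]
contact_force: [-0.9, -1.8, -3.8]
opening: 0.0116
finger_force: 30.0
```

Run:
```python
from h import *
s,c,im,d=look("top","t3");print(s["position"],s["orientation"][:,1],s["contact_force"]);imager(im,d,c,(150,255,215,305));print(green(im,c))
s,c,im,d=look("scene","s3")
```

```text
[0.49396001 0.03953151 0.0685482 ] [ 9.99980549e-01  6.23595921e-03 -1.17073446e-04] [-0.92602305 -1.76874218 -3.82190116]
box (array([569.9,  41.8]), array([147.6, 168.8]), -0.47)Traceback (most recent call last):
  File "<stdin>", line 2, in <module>
  File "h.py", line 40, in imager
    m=big((h[...,0]>105)&(h[...,0]<130)&(h[...,1]>150)&b);v,u=np.where(m);print("glass",rect(plane(np.c_[u,v],.06,c)[:,:2]))
  File "h.py", line 16, in big
    return l==o[k]
              ~^^^
IndexError: index 0 is out of bounds for axis 0 with size 0
```

View pics/t3.png

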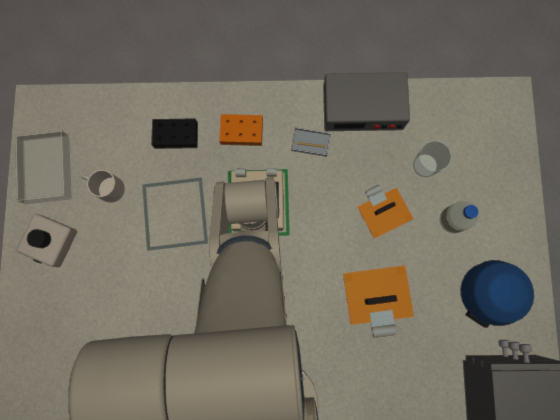

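The top view shows the imager about on the green place, at (258,200), but mostly hidden by the arm. I'll nudge the last 2 mm, release, back off and check.

{"fn": "drive_tool", "kwargs": {
  "motion": [
    [0.006,-0.001,0.0003,0,0],
    [0.006,-0.0012,0.0003,0,0],
    [0.006,0,0,0,0],
    [0.03,0,0,0,0],
    [0.06,0,0,0,0],
    [0.0919,0,0,0,0],
    [0.0919,0,0,0,0],
    [0.0919,0,0,0,0],
    [0.0919,0,0,-0.02,0],
    [0.0919,0,0,-0.03,0]
  ]
}}

```text
t: 6.55
position: [0.4932, 0.0391, 0.1178]
orientation: [[-0.008, 1.0, -0.003], [1.0, 0.008, -0.0], [-0.0, -0.003, -1.0]]
contact_force: [0.8, -0.5, 0.5]
opening: 0.0656
finger_force: 0.0
```

{"fn": "drive_tool", "kwargs": {
  "motion": [
    [0.0919,0,0,-0.035,0],
    [0.0919,0,0,-0.04,0],
    [0.0919,-0.015,-0.01,-0.04,0],
    [0.0919,-0.03,-0.01,-0.02,0],
    [0.0919,-0.03,-0.01,0,0],
    [0.0919,-0.03,-0.01,0,0],
    [0.0919,-0.03,-0.01,0,0],
    [0.0919,-0.03,0,0,0],
    [0.0919,-0.03,0,0,0],
    [0.0919,-0.01,0,0,0]
  ]
}}

```text
t: 7.55
position: [0.4461, -0.1683, 0.2537]
orientation: [[-0.006, 1.0, 0.0], [1.0, 0.006, -0.001], [-0.001, 0.0, -1.0]]
contact_force: [0.2, 0.4, 0.5]
opening: 0.092
finger_force: 0.0
```

Run:
```python
from h import *
s,c,im,d=look("wrist","w4");print(s["position"],s["orientation"][:,1])
s,c,im,d=look("top","t4");imager(im,d,c,(150,255,215,305));print(green(im,c))
```

```text
[ 0.44611956 -0.16829542  0.25373091] [9.99979317e-01 6.41792718e-03 4.18225723e-04]
box (array([569.6,  42.3]), array([171.1, 150.2]), 0.34)
glass (array([568.3,  41.9]), array([ 91.6, 114.6]), 0.83)
[(array([569.9,  39.2]), array([194.8, 174.2]), 0.45)]
```

View pics/w4.png

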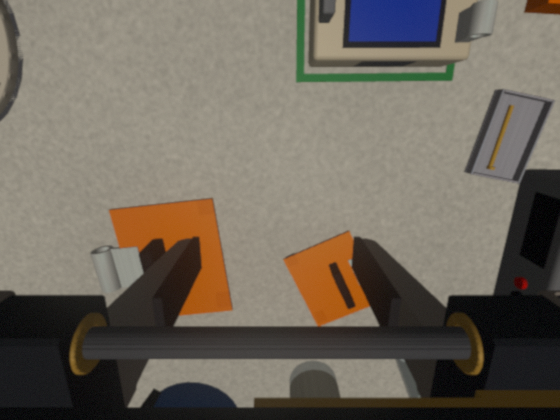

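The wrist view shows the imager's edge inside the green line near (380,65), the small cover at (335,278) and the big one at (170,255). The imager is about 3 mm too far in +y, so I'll regrip and mend that.

{"fn": "drive_tool", "kwargs": {
  "motion": [
    [0.0919,0.025,0.006,0,0],
    [0.0919,0.03,0.007,0,0],
    [0.0919,0.03,0.007,0,0],
    [0.0919,0.03,0.007,0,0],
    [0.0919,0.03,0.007,0,0],
    [0.0919,0.03,0.007,0,0],
    [0.0919,0.027,0.006,0,0],
    [0.0919,0.006,0,0,0],
    [0.0919,0,0,0,0]
  ]
}}

```text
t: 8.55
position: [0.4909, 0.0436, 0.2534]
orientation: [[-0.011, 1.0, -0.001], [1.0, 0.011, 0.0], [0.0, -0.001, -1.0]]
contact_force: [0.1, -0.5, -0.2]
opening: 0.0921
finger_force: 0.0
```

Run:
```python
from h import *
s,c,im,d=look("wrist","w5");print(s["position"],s["orientation"][:,1])
imager(im,d,c,(90,235,230,440))
h=hsv(im);m=(h[...,0]>45)&(h[...,0]<85)&(h[...,1]>120)&(h[...,2]>50);v,u=np.where(m&(np.indices(m.shape)[0]<300));X=plane(np.c_[u,v],0,c)[:,:2]*1000
print(rect(X/1000),X.min(0),X.max(0),u.min(),u.max(),v.min(),v.max())
```

```text
[0.49089953 0.04359365 0.2534242 ] [ 9.99939243e-01  1.10044268e-02 -6.42346552e-04]
box (array([570.3,  46.1]), array([168.9, 142.1]), 0.98)
glass (array([569.3,  40.7]), array([ 91.8, 114.1]), 0.62)
(array([570.8,  40.5]), array([196.4, 175. ]), 1.03) [472.17226944 -48.71214904] [667.48868001 129.14554279] 262 410 109 233
```

Run:
```python
from h import *
s,c,im,d=look("scene","s5");P=cloud(d,c);h=hsv(im)
m=big((h[...,0]>105)&(h[...,0]<130)&(h[...,1]>150)&(d>0)&(abs(P[...,0]-.57)<.09)&(abs(P[...,1]-.04)<.1));v,u=np.where(m);print("glass",rect(plane(np.c_[u,v],.06,c)[:,:2]))
m=(h[...,0]>45)&(h[...,0]<85)&(h[...,1]>100)&(d>0)&(abs(P[...,0]-.57)<.13)&(abs(P[...,1]-.04)<.12);v,u=np.where(m);print("green",rect(plane(np.c_[u,v],0,c)[:,:2]))
# top: column profile across tape and box at several rows
f=np.load("t4.npz");im=f["im"];ct=cam("top")
for r in (190,215,225):
    print(r,[(u,*im[r,u]) for u in list(range(226,237))+list(range(281,292))])
    print(plane([[230,r],[287,r]],0,ct)[:,1],plane([[230,r],[287,r]],.06,ct)[:,1])
im=cv2.resize(im[160:245,215:305],None,fx=6,fy=6,interpolation=cv2.INTER_CUBIC);cv2.imwrite("pics/t4c.png",im[:,:,::-1])
```

```text
glass (array([565.8,  41.2]), array([ 96.8, 118.6]), 0.46)
green (array([161.6,   3.1]), array([1029.8,  190.3]), 5.13)
190 [(226, np.uint8(134), np.uint8(130), np.uint8(115)), (227, np.uint8(129), np.uint8(128), np.uint8(111)), (228, np.uint8(68), np.uint8(103), np.uint8(66)), (229, np.uint8(37), np.uint8(94), np.uint8(47)), (230, np.uint8(63), np.uint8(85), np.uint8(56)), (231, np.uint8(127), np.uint8(119), np.uint8(95)), (232, np.uint8(150), np.uint8(137), np.uint8(111)), (233, np.uint8(149), np.uint8(136), np.uint8(110)), (234, np.uint8(103), np.uint8(94), np.uint8(78)), (235, np.uint8(48), np.uint8(46), np.uint8(46)), (236, np.uint8(32), np.uint8(40), np.uint8(75)), (281, np.uint8(146), np.uint8(133), np.uint8(109)), (282, np.uint8(107), np.uint8(99), np.uint8(82)), (283, np.uint8(131), np.uint8(127), np.uint8(111)), (284, np.uint8(132), np.uint8(130), np.uint8(113)), (285, np.uint8(70), np.uint8(105), np.uint8(68)), (286, np.uint8(39), np.uint8(98), np.uint8(50)), (287, np.uint8(51), np.uint8(101), np.uint8(57)), (288, np.uint8(105), np.uint8(119), np.uint8(94)), (289, np.uint8
[... 1853 characters left out ...]
, np.uint8(143), np.uint8(117)), (236, np.uint8(157), np.uint8(143), np.uint8(117)), (281, np.uint8(162), np.uint8(149), np.uint8(122)), (282, np.uint8(146), np.uint8(133), np.uint8(109)), (283, np.uint8(115), np.uint8(109), np.uint8(93)), (284, np.uint8(134), np.uint8(129), np.uint8(113)), (285, np.uint8(134), np.uint8(132), np.uint8(115)), (286, np.uint8(71), np.uint8(107), np.uint8(69)), (287, np.uint8(41), np.uint8(101), np.uint8(53)), (288, np.uint8(53), np.uint8(103), np.uint8(59)), (289, np.uint8(110), np.uint8(124), np.uint8(99)), (290, np.uint8(136), np.uint8(134), np.uint8(117)), (291, np.uint8(139), np.uint8(135), np.uint8(119))]
[ 0.12285424 -0.04513381] [ 0.11599783 -0.04521867]
```

View pics/t4c.png

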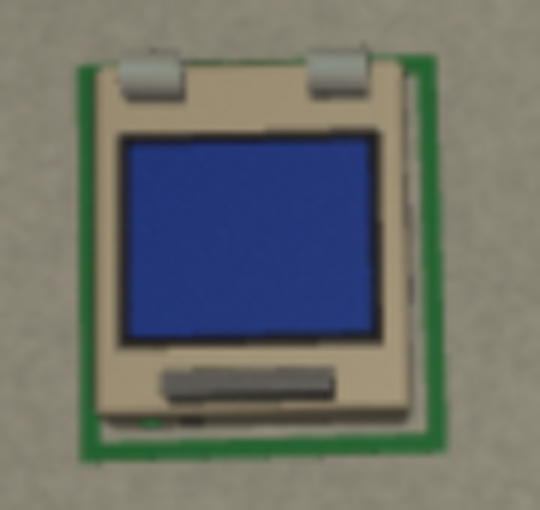

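The crop shows the imager inside the green with a wider gap on the right (about 25 px against 5 px left, before parallax). Net it is about 2 mm too far left, with a slight yaw. I'll regrip and correct it.

{"fn": "drive_tool", "kwargs": {
  "motion": [
    [0.0919,-0.0045,0.003,0.025,0],
    [0.0919,0,0,0.035,0],
    [0.0919,0,0,0.04,0],
    [0.06,0,0,0.04,0],
    [0.045,0,0,0.025,0],
    [0.03,0,0,0.02,0],
    [0.03,0,0,0,0],
    [0.02,0,0,0,0],
    [0.006,0,0,0,0],
    [0.006,0,0,0,0]
  ]
}}

```text
t: 9.65
position: [0.4954, 0.0376, 0.0698]
orientation: [[-0.008, 1.0, 0.002], [1.0, 0.008, 0.0], [0.0, 0.002, -1.0]]
contact_force: [-0.8, -0.3, -0.1]
opening: 0.0379
finger_force: 0.0
```

{"fn": "drive_tool", "kwargs": {
  "motion": [
    [0.006,0,0,0,0],
    [0.006,0,0,0,0],
    [0.006,0,0,0,0],
    [0.006,0,0,0,0],
    [0.006,0,0,0,0],
    [0.006,0,0,0,0],
    [0.006,0,0,0,0]
  ]
}}

```text
t: 10.35
position: [0.4944, 0.0378, 0.0688]
orientation: [[-0.008, 1.0, -0.0], [1.0, 0.008, 0.0], [0.0, -0.0, -1.0]]
contact_force: [-2.5, -0.3, 6.0]
opening: 0.0118
finger_force: 30.0
```

Run:
```python
from h import *
s=readout.sense();print(s["position"],s["orientation"][:,1],s["contact_force"],s["opening"],s["finger_force"])
```

```text
[0.49440196 0.03776459 0.06878945] [ 9.99965767e-01  8.27041177e-03 -2.56964292e-04] [-2.5081085  -0.26176033  6.03922385] 0.011842871133218661 30.001316964626312
```

{"fn": "drive_tool", "kwargs": {
  "motion": [
    [0.006,-0.001,0.0004,0,-0.2],
    [0.006,-0.001,0.0004,0,-0.2],
    [0.006,-0.0005,0,0,-0.1],
    [0.006,0,0,0,0],
    [0.006,0,0,0,0]
  ]
}}

```text
t: 10.85
position: [0.4947, 0.0362, 0.0688]
orientation: [[-0.017, 1.0, -0.001], [1.0, 0.017, 0.001], [0.001, -0.001, -1.0]]
contact_force: [-4.6, 7.2, 9.9]
opening: 0.0117
finger_force: 30.0
```

{"fn": "drive_tool", "kwargs": {
  "motion": [
    [0.006,-0.001,0.0003,0,0],
    [0.006,0,0,0,0],
    [0.006,0,0,0,0],
    [0.03,0,0,0,0],
    [0.06,0,0,0,0],
    [0.0919,0,0,0,0],
    [0.0919,0,0,0,0],
    [0.0919,0,0,0,0],
    [0.0919,0,0,-0.02,0],
    [0.0919,0,0,-0.03,0]
  ]
}}

```text
t: 11.85
position: [0.4943, 0.034, 0.1177]
orientation: [[-0.017, 1.0, -0.004], [1.0, 0.017, -0.0], [-0.0, -0.004, -1.0]]
contact_force: [-0.1, 0.3, 0.4]
opening: 0.0655
finger_force: 0.0
```

{"fn": "drive_tool", "kwargs": {
  "motion": [
    [0.0919,0,0,-0.035,0],
    [0.0919,0,0,-0.04,0],
    [0.0919,-0.015,-0.01,-0.04,0],
    [0.0919,-0.03,-0.01,-0.01,0],
    [0.0919,-0.035,-0.005,0,0],
    [0.0919,-0.035,0,0,0],
    [0.0919,-0.035,0.005,0,0],
    [0.0919,-0.035,0.005,0,0],
    [0.0919,-0.03,0.005,0,0],
    [0.0919,-0.02,0,0,0]
  ]
}}

```text
t: 12.85
position: [0.4899, -0.203, 0.2435]
orientation: [[-0.016, 1.0, 0.0], [1.0, 0.016, -0.0], [-0.0, 0.0, -1.0]]
contact_force: [0.9, 0.8, 0.1]
opening: 0.092
finger_force: 0.0
```

Run:
```python
from h import *
s,c,im,d=look("wrist","w6");print(s["position"],s["orientation"][:,1])
s,c,im,d=look("top","t6");imager(im,d,c,(150,255,215,305));print(green(im,c))
P=cloud(d,c);h=hsv(im);b=np.zeros(d.shape,bool);b[175:240,355:415]=1;b&=(d>0)
o=big(b&(h[...,0]<20)&(h[...,1]>150));print("plate",rect(P[o][:,:2]),P[o][:,2].mean(),o.sum())
k=big(b&(h[...,2]<60));print("crib",rect(P[k][:,:2]),np.median(P[k][:,2]),k.sum())
for r in (190,215):
  g=im[r].astype(int);print([tuple(int(x) for x in g[u]) for u in list(range(227,234))],[tuple(int(x) for x in g[u]) for u in range(280,290)])
```

```text
[ 0.48994788 -0.20303181  0.24352638] [9.99874759e-01 1.58227380e-02 3.27214132e-04]
box (array([569.7,  39.9]), array([171.5, 149.2]), 0.42)
glass (array([569.1,  40.6]), array([ 92.5, 111.9]), 0.29)
[(array([569.4,  39.8]), array([193.8, 174.6]), 0.92)]
plate (array([ 472.2, -285.8]), array([ 48.3, 147.1]), 41.24) 0.023550302269645704 268
crib (array([ 434.1, -213.3]), array([33.6, 43.5]), 1.0) 0.37371271781881565 246
[(130, 128, 111), (69, 103, 66), (35, 93, 47), (55, 86, 51), (124, 117, 92), (151, 139, 113), (151, 138, 112)] [(159, 145, 118), (155, 142, 116), (135, 124, 100), (115, 111, 96), (128, 127, 110), (70, 105, 68), (40, 99, 51), (51, 102, 57), (106, 120, 95), (131, 130, 113)]
[(128, 127, 110), (78, 109, 75), (43, 98, 52), (43, 96, 51), (90, 100, 73), (141, 131, 106), (154, 141, 114)] [(152, 140, 114), (162, 149, 122), (155, 142, 117), (131, 120, 99), (132, 128, 112), (112, 123, 99), (60, 104, 63), (40, 100, 52), (60, 103, 62), (128, 129, 110)]
```

Run:
```python
from h import *
c=cam("top")
for n in ("top0","t3"):
    f=np.load(n+".npz");im,d=f["im"],f["d"];P=cloud(d,c);h=hsv(im);b=np.zeros(d.shape,bool);b[180:240,352:415]=1;b&=(d>0)
    o=big(b&(h[...,0]<20)&(h[...,1]>150));v,u=np.where(o);H=cv2.convexHull(np.c_[u,v])[:,0];print("plate",rect(plane(H,.013,c)[:,:2]))
    k=b&(P[...,2]>.036)&(P[...,2]<.06);k=big(k);v,u=np.where(k);print("crib",rect(plane(np.c_[u,v],.048,c)[:,:2]),np.median(P[k][:,2]),k.sum())
    k=b&(P[...,2]>.01)&(h[...,1]<60)&(h[...,2]>110);k=big(k);v,u=np.where(k);print("kn",plane(np.c_[u,v],.02,c).mean(0),k.sum())
```

```text
plate (array([ 533. , -331.4]), array([101.6, 128.1]), 25.99)
crib (array([ 541. , -325.1]), array([11.5, 62.1]), 25.91) 0.04665203048584885 92
kn [ 0.58485915 -0.30579923  0.02      ] 205
plate (array([ 533. , -331.4]), array([101.6, 128.1]), 25.99)
crib (array([ 540.9, -325. ]), array([11.5, 62.3]), 25.91) 0.0465863491603433 95
kn [ 0.58494253 -0.30523116  0.02      ] 210
```

View pics/w6.png

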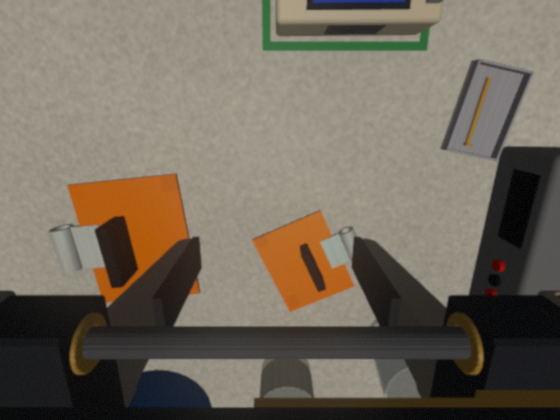

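The wrist view shows the small cover with its black rib at (313,267) and knuckle at (347,240). The area around it is clear, so I'll plan the grasp.

Run:
```python
from h import *
plan([.541,-.325,.11],25.9,7,.0919)
```

```text
[0.0919, -0.0175, 0.0071, 0.0191, np.float64(-3.58)],
[0.0919, -0.0179, 0.006, 0.0191, np.float64(-3.58)],
[0.0919, -0.0183, 0.0049, 0.0191, np.float64(-3.58)],
[0.0919, -0.0185, 0.0037, 0.0191, np.float64(-3.58)],
[0.0919, -0.0187, 0.0025, 0.0191, np.float64(-3.58)],
[0.0919, -0.0188, 0.0014, 0.0191, np.float64(-3.58)],
[0.0919, -0.0189, 0.0002, 0.0191, np.float64(-3.58)],
turn -25.07162506899337 dw [ 0.0514136  -0.12195444 -0.13337639]
```

{"fn": "drive_tool", "kwargs": {
  "motion": [
    [0.0919,-0.0175,0.007,0.019,-3.6],
    [0.0919,-0.018,0.006,0.019,-3.6],
    [0.0919,-0.018,0.005,0.019,-3.6],
    [0.0919,-0.0185,0.004,0.019,-3.6],
    [0.0919,-0.0185,0.0025,0.019,-3.6],
    [0.0919,-0.019,0.0015,0.019,-3.6],
    [0.0919,-0.019,0,0.019,-3.5],
    [0.0919,0,0,0,0]
  ]
}}

```text
t: 13.75
position: [0.5412, -0.3222, 0.108]
orientation: [[-0.44, 0.898, -0.003], [0.898, 0.44, 0.002], [0.003, -0.002, -1.0]]
contact_force: [-0.0, 0.1, 0.4]
opening: 0.092
finger_force: 0.0
```

Run:
```python
from h import *
s,c,im,d=look("wrist","w7");print(s["position"],s["orientation"][:,1]);P=cloud(d,c);h=hsv(im)
R=s["orientation"];T=(P-s["position"])@R
b=(d>.1)&(abs(P[...,0]-.541)<.06)&(abs(P[...,1]+.325)<.06)
k=b&(P[...,2]>.034)&(P[...,2]<.062);k=big(k);v,u=np.where(k);print("rib",rect(P[k][:,:2]),np.median(P[k][:,2]),k.sum(),u.mean(),v.mean())
plan([.541,-.325,.018],25.9,4,.0919)
```

```text
[ 0.54117057 -0.32219114  0.10801551] [ 0.89796923  0.44005454 -0.00180512]
rib (array([ 543.2, -326.7]), array([11.5, 60.1]), 25.97) 0.0490640856620487 1093 274.9213174748399 219.81518755718207
[0.0919, -0.0008, -0.0004, 0.0228, np.float64(0.02)],
[0.0919, -0.0008, -0.0004, 0.0228, np.float64(0.02)],
[0.0919, -0.0008, -0.0004, 0.0228, np.float64(0.02)],
[0.0919, -0.0008, -0.0004, 0.0228, np.float64(0.02)],
turn 0.08792437819667498 dw [-0.00013905 -0.00347472 -0.09129213]
```

{"fn": "drive_tool", "kwargs": {
  "motion": [
    [0.0919,-0.002,-0.0005,0.025,0],
    [0.0919,-0.002,-0.0005,0.03,0],
    [0.07,0,0,0.022,0],
    [0.05,0,0,0.012,0],
    [0.035,0,0,0,0],
    [0.025,0,0,0,0],
    [0.02,0,0,0,0],
    [0.006,0,0,0,0],
    [0.006,0,0,0,0],
    [0.006,0,0,0,0]
  ],
  "squeeze": 20
}}

```text
t: 14.8
position: [0.5428, -0.3265, 0.022]
orientation: [[-0.439, 0.898, 0.001], [0.898, 0.439, -0.0], [-0.001, 0.0, -1.0]]
contact_force: [0.4, -1.0, -0.3]
opening: 0.0299
finger_force: 0.0
```

{"fn": "drive_tool", "kwargs": {
  "motion": [
    [0.006,0,0,0,0],
    [0.006,0,0,0,0],
    [0.006,0,0,0,0],
    [0.006,0,0,0,0],
    [0.006,0,0,0,0],
    [0.006,0,0,0,0],
    [0.006,0,0,0,0]
  ],
  "squeeze": 35
}}

```text
t: 15.5
position: [0.5425, -0.3264, 0.0216]
orientation: [[-0.439, 0.898, -0.0], [0.898, 0.439, -0.0], [0.0, -0.0, -1.0]]
contact_force: [-0.4, 0.1, 2.0]
opening: 0.012
finger_force: 35.0
```

{"fn": "drive_tool", "kwargs": {
  "motion": [
    [0.006,0,0,-0.01,0],
    [0.006,0,0,-0.02,0],
    [0.006,0,0,-0.03,0],
    [0.006,0,0,-0.03,0],
    [0.006,0,0,-0.03,0],
    [0.006,0,0,-0.02,0],
    [0.006,0,0,-0.01,0],
    [0.006,0,0,0,0]
  ]
}}

```text
t: 16.3
position: [0.5433, -0.3267, 0.1731]
orientation: [[-0.44, 0.898, 0.002], [0.898, 0.44, -0.001], [-0.002, 0.001, -1.0]]
contact_force: [-0.6, -0.8, -2.5]
opening: 0.0116
finger_force: 35.0
```

Run:
```python
from h import *
s=readout.sense();print(s["contact_force"],s["wrist_torque"],s["position"])
plan([.5797,.041,s["position"][2]],.7,20,.006)
```

```text
[-0.63885059 -0.8349643  -2.50650243] [-0.01568222  0.03669723  0.0218174 ] [ 0.54327836 -0.32666541  0.17310197]
[0.006, 0.0157, 0.0097, -0.0, np.float64(1.27)],
[0.006, 0.0159, 0.0094, -0.0, np.float64(1.27)],
[0.006, 0.0161, 0.009, -0.0, np.float64(1.27)],
[0.006, 0.0163, 0.0087, -0.0, np.float64(1.27)],
[0.006, 0.0165, 0.0083, -0.0, np.float64(1.27)],
[0.006, 0.0167, 0.0079, -0.0, np.float64(1.27)],
[0.006, 0.0169, 0.0075, -0.0, np.float64(1.27)],
[0.006, 0.017, 0.0072, -0.0, np.float64(1.27)],
[0.006, 0.0172, 0.0068, -0.0, np.float64(1.27)],
[0.006, 0.0173, 0.0064, -0.0, np.float64(1.27)],
[0.006, 0.0175, 0.006, -0.0, np.float64(1.27)],
[0.006, 0.0176, 0.0056, -0.0, np.float64(1.27)],
[0.006, 0.0177, 0.0052, -0.0, np.float64(1.27)],
[0.006, 0.0178, 0.0049, -0.0, np.float64(1.27)],
[0.006, 0.0179, 0.0045, -0.0, np.float64(1.27)],
[0.006, 0.018, 0.0041, -0.0, np.float64(1.27)],
[0.006, 0.0181, 0.0037, -0.0, np.float64(1.27)],
[0.006, 0.0182, 0.0033, -0.0, np.float64(1.27)],
[0.006, 0.0183, 0.0029, -0.0, np.float64(1.27)],
[0.006, 0.0183, 0.0025, -0.0, np.float64(1.27)],
turn 25.3759191822939 dw [0.03642164 0.36766541 0.        ]
```

{"fn": "drive_tool", "kwargs": {
  "motion": [
    [0.006,0.008,0.005,0,0.6],
    [0.006,0.016,0.0095,0,1.3],
    [0.006,0.016,0.009,0,1.3],
    [0.006,0.0165,0.0085,0,1.3],
    [0.006,0.0165,0.008,0,1.3],
    [0.006,0.017,0.008,0,1.3],
    [0.006,0.017,0.007,0,1.3],
    [0.006,0.017,0.007,0,1.3],
    [0.006,0.0175,0.0065,0,1.3],
    [0.006,0.0175,0.006,0,1.3]
  ]
}}

```text
t: 17.3
position: [0.5554, -0.1492, 0.1698]
orientation: [[-0.237, 0.972, -0.003], [0.972, 0.237, 0.001], [0.002, -0.002, -1.0]]
contact_force: [-0.1, 0.0, -1.8]
opening: 0.012
finger_force: 35.0
```

{"fn": "drive_tool", "kwargs": {
  "motion": [
    [0.006,0.0175,0.0055,0,1.3],
    [0.006,0.018,0.005,0,1.3],
    [0.006,0.018,0.005,0,1.3],
    [0.006,0.018,0.0045,0,1.3],
    [0.006,0.018,0.004,0,1.3],
    [0.006,0.018,0.004,0,1.3],
    [0.006,0.018,0.003,0,1.3],
    [0.006,0.018,0.003,0,1.3],
    [0.006,0.014,0.002,0,1.2],
    [0.006,0.007,0,0,1.0]
  ]
}}

```text
t: 18.3
position: [0.5668, 0.019, 0.1701]
orientation: [[-0.02, 1.0, -0.003], [1.0, 0.02, 0.0], [0.0, -0.003, -1.0]]
contact_force: [-0.0, 0.8, -2.8]
opening: 0.0118
finger_force: 35.0
```

Run:
```python
from h import *
s,c,im,d=look("wrist","w8");print(s["position"],s["orientation"])
s,c,im,d=look("top","t8");s,c,im,d=look("scene","s8")
plan([.5797,.041,.17],.7,2,.006)
a=[np.load(n+".npz")["im"] for n in("w8","s8","t8")]
o=np.zeros((600,800,3),np.uint8);o[:300,:400]=cv2.resize(a[0],(400,300));o[:300,400:]=cv2.resize(a[2][140:260,180:340],(400,300));o[300:]=cv2.resize(a[1][180:315,250:450],(800,540))[120:420]
cv2.imwrite("pics/m8.png",o[:,:,::-1])
```

```text
[0.56683465 0.01898239 0.17006444] [[-2.01780393e-02  9.99792970e-01 -2.61994599e-03]
 [ 9.99796346e-01  2.01788484e-02  2.82780757e-04]
 [ 3.35589706e-04 -2.61370647e-03 -9.99996528e-01]]
[0.006, 0.0115, 0.0065, 0.0004, np.float64(0.26)],
[0.006, 0.0115, 0.0064, 0.0004, np.float64(0.26)],
turn 0.5295183680496365 dw [ 0.0124698  0.0232903 -0.0007471]
```

View pics/m8.png

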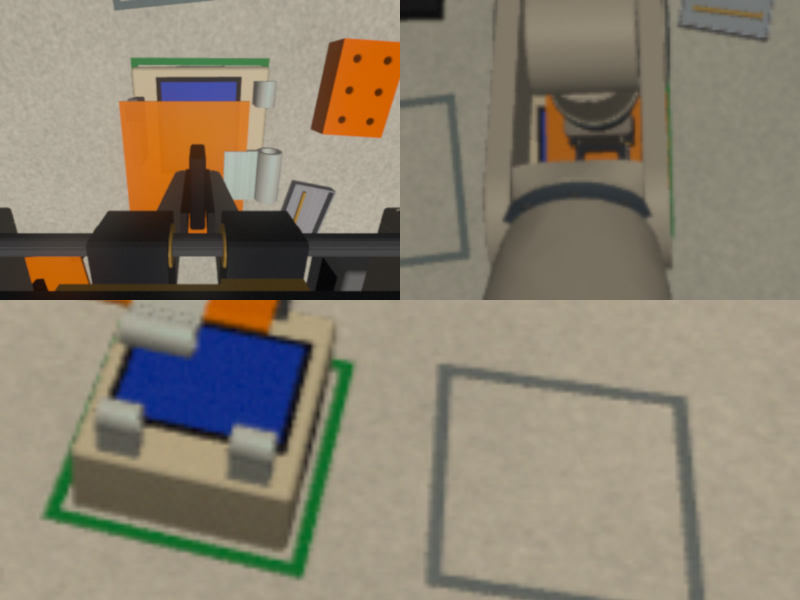

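The montage shows the cover level in the gripper, short of the imager, with both imager knuckles visible from the scene camera and the gap free. I'll move above the gap at the same height.

{"fn": "drive_tool", "kwargs": {
  "motion": [
    [0.006,0.007,0.004,0,0.2],
    [0.006,0.0075,0.0045,0,0.2],
    [0.006,0.007,0.0042,0,0.1],
    [0.006,0,0,0,0],
    [0.006,0,0,0,0]
  ]
}}

```text
t: 18.95
position: [0.5804, 0.0393, 0.1715]
orientation: [[-0.012, 1.0, -0.0], [1.0, 0.012, -0.0], [-0.0, -0.0, -1.0]]
contact_force: [0.3, 0.1, -2.6]
opening: 0.0116
finger_force: 35.0
```

```bash
cat >> h.py <<'E'
def knuckles(tag):
    """grey pixels by height band in the hinge region, both cameras"""
    for n in ("wrist","scene"):
        s,c,im,d=look(n,tag+n[0]);P=cloud(d,c);h=hsv(im)
        if n=="wrist":print(s["position"].round(4),np.degrees(np.arctan2(s["orientation"][1,1],s["orientation"][0,1])).round(2),s["contact_force"].round(1))
        g=(d>.1)&(h[...,1]<50)&(h[...,2]>90)&(abs(P[...,0]-.64)<.03)&(abs(P[...,1]-.04)<.075)&(P[...,2]>.07)&(P[...,2]<.2)
        q,l,st,_=cv2.connectedComponentsWithStats(g.astype(np.uint8))
        for i in range(1,q):
            if st[i,4]<25: continue
            X=P[l==i]*1000;top=X[:,2]>np.percentile(X[:,2],98)-8
            print(n,st[i,4],"x",np.percentile(X[:,0],[2,98]).round(1),"y",np.percentile(X[:,1],[2,98]).round(1),"ztop",np.percentile(X[:,2],98).round(1),rect(X[top][:,:2]/1000),st[i,:4])
E
python3 -c "
from h import *
knuckles('k1')"
```

```text
[0.5804 0.0393 0.1715] 0.7 [ 0.3  0.1 -2.6]
wrist 615 x [635.2 651.1] y [ 73.  100.2] ztop 103.0 (array([642.8,  86.3]), array([18.2, 28.5]), 4.19) [339 137  27  39]
wrist 4977 x [611.2 651.8] y [17.8 62.4] ztop 173.5 (array([631.8,  39.8]), array([43.4, 46.4]), 0.18) [321 206  75  80]
scene 258 x [611.2 654.7] y [17.5 61.8] ztop 172.4 (array([633.2,  38.9]), array([43.2, 45.5]), 2.87) [286 212  22  17]
scene 86 x [636.4 655. ] y [-14.9  11.4] ztop 102.2 (array([646.4,  -1.4]), array([17.4, 27.2]), 1.18) [274 234  12   9]
scene 85 x [635.7 653. ] y [72.9 99.2] ztop 101.9 (array([644.1,  86. ]), array([27.5, 17.1]), -2.47) [307 241  12   9]
```

{"fn": "drive_tool", "kwargs": {
  "motion": [
    [0.006,0.001,-0.0003,0.006,0],
    [0.006,0.001,-0.0002,0.01,0],
    [0.006,0,0,0.01,0],
    [0.006,0,0,0.01,0],
    [0.006,0,0,0.004,0],
    [0.006,0,0,0,0],
    [0.006,0,0,0,0]
  ]
}}

```text
t: 19.75
position: [0.5799, 0.0411, 0.1316]
orientation: [[-0.012, 1.0, 0.0], [1.0, 0.012, -0.0], [-0.0, 0.0, -1.0]]
contact_force: [-0.4, 1.0, -1.9]
opening: 0.0117
finger_force: 35.0
```

```bash
python3 -c "
from h import *
knuckles('k2')"
```

```text
[0.5799 0.0411 0.1316] 0.67 [-0.4  1.  -1.9]
wrist 1407 x [631.7 650.8] y [ 73.  100.2] ztop 102.8 (array([641.9,  86.2]), array([20. , 28.1]), 1.71) [349 143  34  47]
wrist 5327 x [611.3 651.6] y [-6.6 64.2] ztop 133.5 (array([631.6,  41.4]), array([43.1, 46.9]), 0.5) [321 206  75  89]
scene 247 x [611.  654.3] y [20.4 63.7] ztop 132.7 (array([632.8,  40.6]), array([45.2, 46.1]), 1.64) [287 223  21  17]
scene 86 x [636.1 655.1] y [-14.2  11.9] ztop 101.8 (array([645.9,  -1.8]), array([19.7, 28. ]), 0.66) [274 234  12  11]
scene 88 x [635.5 653.3] y [73.  99.5] ztop 101.7 (array([644.7,  85.8]), array([18. , 27.7]), 3.92) [307 241  12  11]
```

{"fn": "drive_tool", "kwargs": {
  "motion": [
    [0.006,0.0005,-0.0003,0.006,0],
    [0.006,0,0,0.008,0],
    [0.006,0,0,0.008,0],
    [0.006,0,0,0.006,0],
    [0.006,0,0,0.0028,0],
    [0.006,0,0,0,0],
    [0.006,0,0,0,0],
    [0.006,0,0,0,0]
  ]
}}

```text
t: 20.65
position: [0.5797, 0.0417, 0.1011]
orientation: [[-0.012, 1.0, 0.001], [1.0, 0.012, 0.0], [0.0, 0.001, -1.0]]
contact_force: [-0.1, 0.7, -2.1]
opening: 0.0117
finger_force: 35.0
```

Run:
```python
from h import *
knuckles('k3')
s,c,im,d=look("top","t9");imager(im,d,c,(150,255,215,305)) if 0 else None
a=[np.load(n+".npz")["im"] for n in("k3w","k3s")]
o=np.zeros((600,800,3),np.uint8);o[:300,:400]=cv2.resize(a[0][80:320,200:520],(400,300));o[300:,:400]=cv2.resize(im[140:260,180:340],(400,300));o[:400,400:]=cv2.resize(a[1][190:290,240:340],(400,400),interpolation=2)
cv2.imwrite("pics/m9.png",o[:,:,::-1])
```

```text
[0.5797 0.0417 0.1011] 0.67 [-0.1  0.7 -2.1]
wrist 2026 x [631.3 650.8] y [ 73.  100.2] ztop 102.7 (array([641.7,  86.2]), array([20.8, 28.3]), 2.23) [357 149  44  55]
wrist 5172 x [611.2 651.5] y [ 8.7 64.7] ztop 103.1 (array([631.6,  36.5]), array([42.9, 57. ]), 1.08) [322 206  74  89]
scene 248 x [611.3 654.1] y [20.2 63.9] ztop 102.1 (array([632.7,  41. ]), array([43.2, 46.3]), 2.92) [287 231  20  17]
scene 86 x [635.5 655.2] y [-14.5  11.6] ztop 102.0 (array([646.2,  -1.6]), array([19.7, 27.3]), 8.27) [274 234  12   9]
scene 83 x [635.5 653.8] y [72.9 99.3] ztop 102.6 (array([644.7,  85.5]), array([27.7, 19.8]), -4.79) [307 241  12  10]
```

View pics/m9.png

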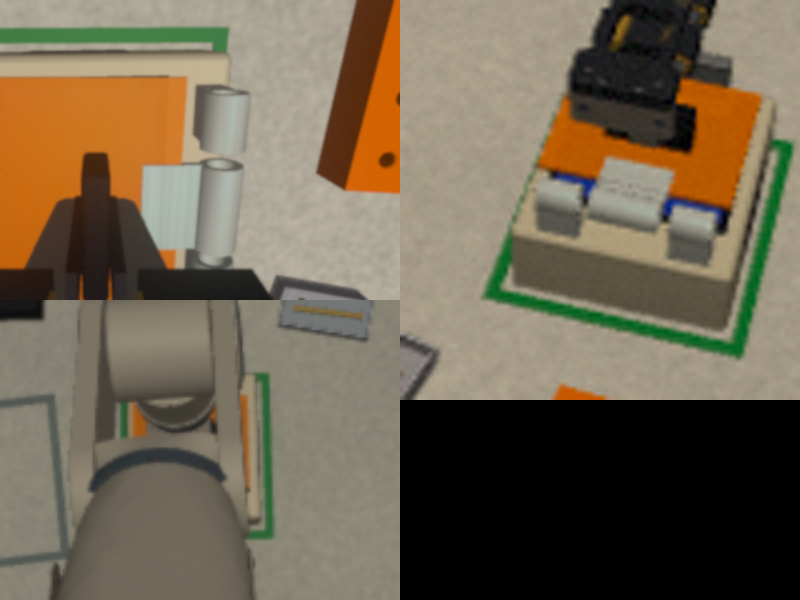

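The view shows the cover knuckle seated in the gap, level with the imager's knuckles, with side gaps on both sides. I'll check the axes with a cylinder fit before handing in.

Run:
```python
from h import *
from scipy.optimize import least_squares
for n,t in(("wrist","k3w"),("scene","k3s")):
    f=np.load(t+".npz");d=f["d"];P=cloud(d,cam(n))*1000;h=hsv(f["im"])
    for nm,a,b in(("-y",-14,9),("cov",22,61),("+y",75,97)):
        k=(d>.1)&(h[...,1]<60)&(h[...,2]>80)&(P[...,0]>(636 if n=="scene" else 633))&(P[...,0]<660)&(P[...,1]>a)&(P[...,1]<b)&(P[...,2]>86)&(P[...,2]<108)
        X=P[k]
        if len(X)<20: print(n,nm,len(X));continue
        m=(a+b)/2
        r=least_squares(lambda p:np.hypot(X[:,0]-p[0]-p[2]*(X[:,1]-m),X[:,2]-p[1]-p[3]*(X[:,1]-m))-11,[643,91,0,0],loss="soft_l1")
        print(n,nm,len(X),"x,z",r.x[:2].round(2),"slopes deg",np.degrees(r.x[2:]).round(2),"rms",np.sqrt((r.fun**2).mean()).round(2))
```

```text
wrist -y 41 x,z [639.41  93.42] slopes deg [26.6  20.14] rms 0.76
wrist cov 1894 x,z [643.15  91.5 ] slopes deg [-0.72 -0.04] rms 0.58
wrist +y 1186 x,z [642.03  90.94] slopes deg [-1.9  -0.11] rms 0.57
scene -y 67 x,z [643.33  89.23] slopes deg [-0.12  3.55] rms 1.57
scene cov 122 x,z [642.7  89.7] slopes deg [-0.    0.59] rms 1.51
scene +y 68 x,z [642.08  89.21] slopes deg [-3.29  4.46] rms 1.73
```

{"fn": "drive_tool", "kwargs": {
  "motion": [
    [0.006,0,-0.0002,0.0004,0],
    [0.006,0,0,0,0],
    [0.006,0,0,0,0],
    [0.006,0,0,0,0],
    [0.006,0,0,0,0],
    [0.006,0,0,0,0]
  ]
}}

```text
t: 21.4
position: [0.5793, 0.0416, 0.1004]
orientation: [[-0.012, 1.0, 0.0], [1.0, 0.012, 0.0], [0.0, 0.0, -1.0]]
contact_force: [0.6, -0.8, -3.8]
opening: 0.0116
finger_force: 35.0
```

```bash
python3 -c "
from h import *
from station import hand_in
s=readout.sense();print(s['position'],s['contact_force']);print(hand_in())"
```

```text
[0.57927682 0.04164287 0.10038139] [ 0.59483648 -0.76228572 -3.82188758]
the job is handed in; nothing more can be done
None
```

I handed the job in at 21.4 s. The imager stands centred in the green outline to within about 1 mm, and the gripper holds the cover level with its knuckle in the gap, its bore within about 1 mm of the imager's by my last camera fit.

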